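Third hand for a planter corner block

ROBOT

A 6-joint arm with a two-finger parallel gripper is mounted at the origin on the work surface. World frame = base frame: x ahead of the robot, y to its left, z up, the work surface at z = 0. Lengths are in mm, angles in degrees, forces in N, time in s.
With the tool pointing down it reaches from about 300 to 775 mm from the base axis. Payload 14.6 kg.
Tool frame: the origin (TCP) lies between the finger pads; the fingertips stand 25 mm ahead of it and the grasp point (between the pads) lies 6 mm ahead of it (env.tcp_to_tips is the distance from the TCP to the fingertips, in mm); z points along the fingers, y is the line along which they close (so a half turn about z gives the same grasp; the last joint's range is limited). The gripper opens to 85 mm and grips with 20 to 120 N. Pads are 22 mm wide; open, the fingers measure 114 mm over their backs; the gripper's body (76 mm by 85 mm) begins 54 mm behind the grasp point. The pads swing forward as they close: fully open they stand 13 mm farther back than shut.
Start: joints at [61.043, 17.183, 87.147, -0, 75.671, -3.816], TCP at [233.666, 497.885, 224.181] pointing down, gripper open.
Joint ranges: [-173.82, 173.82], [-45.26, 126.66], [13.44, 144.39], [-59.66, 239.66], [0, 175.72], [-146.38, 146.38]. Speed limits (degrees/s): [127.2, 127.2, 147.25, 180, 180, 180].

INTERFACE

Orientations are given as [roll, pitch, yaw] about the fixed x, y, z axes, in that order (R = Rz(yaw) Ry(pitch) Rx(roll)).
In Python, from plant import env, eyes, job gives the robot as it stands.
- The arm moves only by the tool step_arm, never from a script. Its arguments are lists of equal length, an entry for each row: "jaw": the closure in counts, from 0 (fully open) to 255 (shut); "dp": the shift along the tool's x, y, z in cm, a list of three; "turn": the turn about the tool's z in degrees. A call has 1 to 5 rows; each row shifts and turns the commanded pose from where the row before left it, along the tool's axes as they then stand; what a row does not reach is not made up. A row lasts 1/10 s, in which the tool goes at most 50 mm and 8.59 degrees, less where a joint would pass 70% of its speed; a pose out of reach is approached as far as the arm can. A call with a gripper value outside its range is refused whole. The fingers move at their own pace and stop on an object; the grip force is fixed at half the most. Time passes only in rows, so rows that do not move let the fingers close. It gives the time, the measured TCP pose, the force, the opening and the grip force at its end, in the units of the state.
- env.get_obs(): the state, without advancing time (a new reading comes with each control period).
- eyes.read_camera(name): name is "scene" or "top" or "wrist"; returns a dict with "image" (400x640x3 uint8, blue, green, red), "fx", "fy", "cx", "cy" (pixels), "R" (3x3) and "t" (3): a world point X has camera coordinates R X + t. Camera axes: x right, y down, z forward; pixel columns grow to the right and rows downward; lengths in mm; the calibration is good to about 2 mm. A picture is of the moment at which its call begins. There is no depth.
- job.sign_off(): hands the job in; it is judged then, once.
The state is a dict: "time": time; "joint_pos": joint angles; "joint_vel": joint speeds; "joint_efforts": joint torques, N m; "ee_pos": TCP position; "orientation": TCP orientation; "force": force on the tool from outside, world axes, zero at the start; "torque": the same for the moment, N m; "gripper_width": opening from 0.0 (shut) to 1.0 (fully open); "gripper_force": force on a finger pad.
Only numpy, scipy, OpenCV 4.12 (cv2) and the standard library are available. Lean on these libraries where they do the work, as an engineer would, in place of code of your own. Each camera call takes 0.05 s, during which the arm holds its last target. There are 200 camera calls.

TASK

Be my third hand while I screw this planter together: one bay of the jig already has its dark corner block, so take the loose pale block, stand it upright on the bed of the bare bay, centred on that panel with one narrow end flat against it, and press the panel straight back until its pointer is in the green (about 10 N), never into the red. Keep the push steady there for at least two seconds and finish while still holding and pressing: do not let go. Leave the finished bay and everything else on the bench alone.

Things in the scene. Friction and masses are not known exactly. Their poses are not given: they have to be found in the camera images.
- jig: plywood jig fixed to the table: bed 220 mm (x) by 340 mm (y), 12 mm thick, rear fence 62 mm high at x = 80 to 100 mm. Origin on the table under the bed's centre; x points from the open front to the fence, y left, z up. Two bays centred at y = +85 (left) and -85 mm (right), each with a sprung upright panel, front face at x = 25 mm at rest. The bare bay has only a pencilled cross on its bed
- panel_left (a joint): how far the left bay's wooden panel is pressed back along the jig's +x, m: 0 at rest, stop at 0.028. Spring of 1 N per mm, no preload: 0.010 means 10 N. Its black pointer shows this on the scale rail outside it (jig y = +152 to +170 mm, x = 20 to 80 mm, 59 mm high): green is 0.006 to 0.014, red starts at 0.020
- panel_left_face (a point): point on the front face of the left panel (126 mm wide, 12 mm thick, top 68 mm above the table, pointer holder to 71 mm), midway across it, 40 mm above the table; moves with the panel; axes as the jig's
- panel_right (a joint): how far the right bay's wooden panel is pressed back along the jig's +x, m: 0 at rest, stop at 0.028. Spring of 1 N per mm, no preload: 0.010 means 10 N. Its black pointer shows this on the scale rail outside it (jig y = -170 to -152 mm, x = 20 to 80 mm, 59 mm high): green is 0.006 to 0.014, red starts at 0.020
- panel_right_face (a point): point on the front face of the right panel (126 mm wide, 12 mm thick, top 68 mm above the table, pointer holder to 71 mm), midway across it, 40 mm above the table; moves with the panel; axes as the jig's
- fitted_center (a point): centre of the dark brown corner block, 56 x 36 x 80 mm tall, already fastened in one of the two bays; it cannot move. Shows which bay is done
- block_center (a point): centre (40 mm above its underside) of the loose pale wooden corner block, 56 mm long (its x) x 36 mm wide (its y) x 80 mm tall (its z), about 0.14 kg, standing upright on the table; either 56 mm way round is the same
- sprayer: white plastic spray bottle with a blue cap, 66 mm across, 170 mm tall; origin under its centre. Bystander
- spool: red ribbon spool lying flat, 90 mm across, 36 mm tall; origin under its centre. Bystander
- driver: screwdriver with an orange handle, lying on the table; origin near its middle on the table. Bystander
- screwdish: small steel dish, 70 mm across, 30 mm tall; origin under its centre. Bystander
- pot: terracotta flower pot, 104 mm across, 95 mm tall; origin under its centre. Bystander

How it is judged (in metres and radians):
On the way:
1. the pale block stands in the bare bay and presses its panel steadily in the band (((y of fitted_center in the frame of jig below 0 m and contact force between block and panel_left between 5 and 15 N and y of block_center in the frame of jig between 0.071 and 0.099 m) or (y of fitted_center in the frame of jig above 0 m and contact force between block and panel_right between 5 and 15 N and y of block_center in the frame of jig between -0.099 and -0.071 m)) and z of block_center in the frame of jig between 0.046 and 0.059 m and angle between block_center's own z axis and vertical below 0.09 rad and angle between the x axis of block_center and the x axis of jig, either way round below 0.1 rad and linear speed of block below 0.01 m/s and contact force between the fingers and block above 2 N), for 1 s.
At the end, for the whole second after the job is handed in: Still holding: the pale block stands on the bare bay's bed (height within 6 mm, lean under 0.09 rad), at rest, square to the jig within 0.1 rad, within 14 mm of the bay's centre line, and the fingers press it on that panel with 5 to 15 N, for 1 s and through the last second (all of step 1); the arm keeps its last pose, push and grip.
It fails at once if a panel is pressed into the red (value of joint any of panel_left, panel_right above 0.02 m).
It fails at once if the panel of the finished bay is pressed ((y of fitted_center in the frame of jig below 0 m and value of joint panel_right above 0.004 m) or (y of fitted_center in the frame of jig above 0 m and value of joint panel_left above 0.004 m)).
It fails at once if the finished block is struck (contact force between anything else and fitted above 5 N).
It fails at once if the pale block is knocked over (angle between block_center's own z axis and vertical above 0.6 rad).
It fails at once if a bystander is shifted (distance of any of sprayer, spool, driver, screwdish, pot from where it was at the start of the episode above 0.03 m).
It also fails if it takes over 42 s, if anything falls off the work surface, if the arm or the gripper's body presses on something with over 40 N, if the wrist force passes 120 N, or if a joint passes its speed limit or range.

## Working session

There is one attempt and no reset: what is moved stays moved. The work goes in short steps, Python scripts to look and compute and a tool call to move; the robot and the scene stay as the last step left them, time stands still between calls to the robot, and variables do not carry over. Pictures are saved under pics/ and viewed, at most 10 in all, crops included, and the job is handed in when it is done.

Besides the shell and the picture viewer there is one more tool, called after "Call:" in YAML: its name, and indented under it one key for each argument. step_arm: Moves the arm, as the interface text tells. Its arguments: {"type":"object","properties":{"jaw":{"type":"array","items":{"type":"number"}},"dp":{"type":"array","items":{"type":"array","items":{"type":"number"}}},"turn":{"type":"array","items":{"type":"number"}}},"required":["jaw","dp","turn"]}

```bash
mkdir -p pics; python3 - <<'E'
from plant import env,eyes,job
import cv2,pickle
d={}
for n in("scene","top"):
    c=eyes.read_camera(n);d[n]=c;cv2.imwrite(f"pics/{n}0.png",c["image"])
pickle.dump(d,open("c0.pkl","wb"))
o=env.get_obs();print(o["time"],o["ee_pos"],o["orientation"],env.tcp_to_tips)
for n in d: print(n,d[n]["fx"],d[n]["R"],d[n]["t"])
E
```

```text
0.1 [233.55718773 497.70573935 223.68238667] [-1.79940730e+02 -4.44645727e-03  1.54860811e+02] 25.0
scene 462.709165601572 [[ 0.0220086   0.99974883  0.00423026]
 [ 0.55428316 -0.0086804  -0.8322829 ]
 [-0.83203714  0.02066214 -0.55433498]] [ -11.77391234 -213.40239422 1685.7534089 ]
top 366.42225297862507 [[ 0.1470467  -0.9891211   0.00408899]
 [-0.96334026 -0.1441494  -0.22626643]
 [ 0.22439433  0.02933264 -0.97405687]] [-47.41012362 520.51184846 980.88418757]
```

View pics/scene0.png

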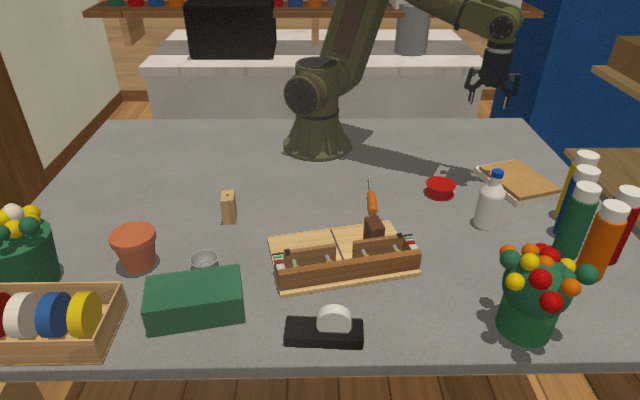

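View pics/top0.png

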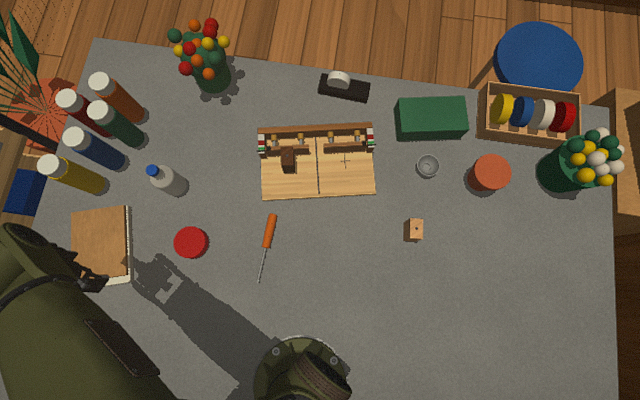

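The scene view shows the pale block near (228,207) and the jig around (343,255). In the top view the dark block (288,158) is in the left bay, so the right bay with the cross (346,161) is bare. The pale block is near (416,229). I'll enlarge both.

```bash
python3 - <<'E'
import pickle,cv2
d=pickle.load(open("c0.pkl","rb"))
cv2.imwrite("pics/tc.png",cv2.resize(d["top"]["image"][115:250,245:435],None,fx=4.2,fy=4.2,interpolation=cv2.INTER_CUBIC))
cv2.imwrite("pics/sc.png",cv2.resize(d["scene"]["image"][180:295,215:425],None,fx=3.8,fy=3.8,interpolation=cv2.INTER_CUBIC))
E
```

```text
(no output)
```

View pics/tc.png

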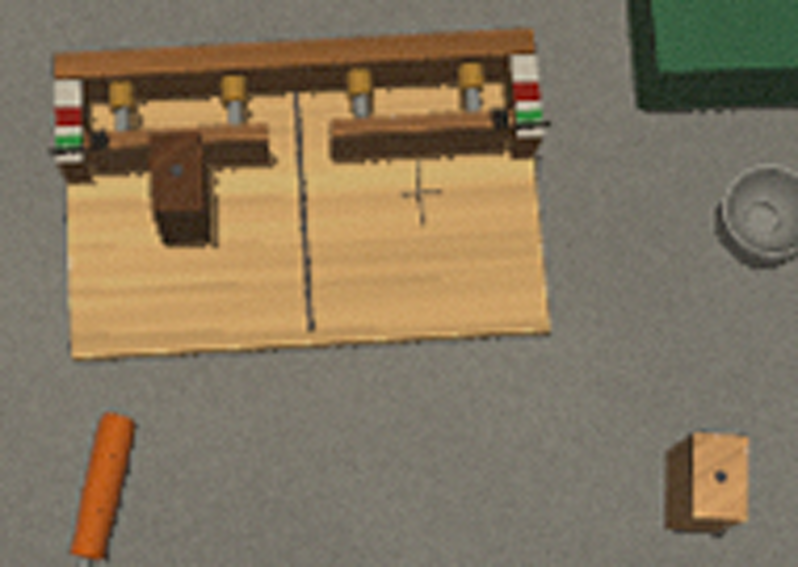

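View pics/sc.png

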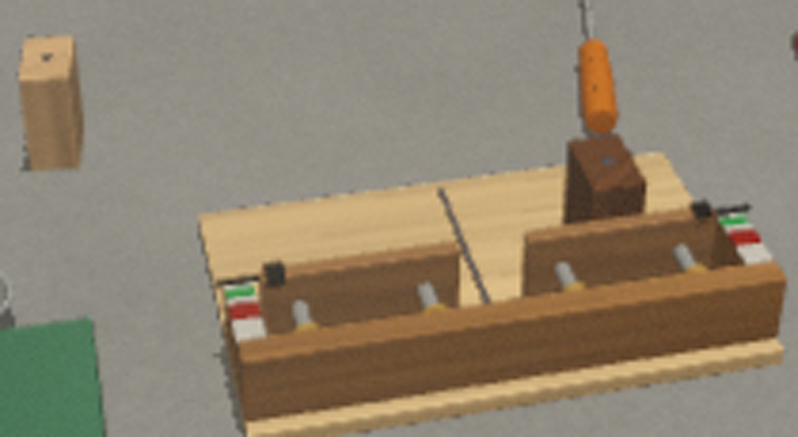

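```bash
cat >h.py <<'E'
import numpy as np
from scipy.optimize import least_squares
def px(p,s,off): return (np.array(p)+.5)/s-.5+np.array(off)
T=lambda p:px(p,4.2,(245,115)); S=lambda p:px(p,3.8,(215,180))
def proj(c,X):
    q=c["R"]@np.array(X,float)+np.ravel(c["t"]); return np.array([c["fx"]*q[0]/q[2]+c["cx"],c["fy"]*q[1]/q[2]+c["cy"]])
def rz(a): return np.array([[np.cos(a),-np.sin(a),0],[np.sin(a),np.cos(a),0],[0,0,1]])
def pose(obs,x0): # obs: (cam,local,pixel); p=x,y,z,yaw
    f=lambda p:np.concatenate([proj(c,rz(p[3])@np.array(l)+p[:3])-q for c,l,q in obs])
    r=least_squares(f,x0,x_scale=[10,10,10,.05],loss="soft_l1"); return r.x,f(r.x).reshape(-1,2)
E
python3 - <<'E'
from h import *;import pickle
d=pickle.load(open("c0.pkl","rb"));t,s=d["top"],d["scene"]
J=[(t,(-110,170,12),T((72,357))),(t,(-110,-170,12),T((550,331))),(t,(100,170,62),T((53,54))),(t,(100,-170,62),T((534,28))),
(s,(-110,-170,12),S((200,214))),(s,(-110,170,12),S((660,153))),(s,(100,-170,62),S((245,360))),(s,(100,170,62),S((783,282))),(t,(-110,0,12),T((311,329)))]
p,r=pose(J,[600,0,0,0]);print("jig",p.round(2),np.degrees(p[3]),"\n",r.round(1))
hx=28;hy=18
B=[(t,(28,18,40),T((692,432))),(t,(28,-18,40),T((749,434))),(t,(-28,-18,40),T((747,522))),(t,(-28,18,40),T((691,518))),(t,(0,0,40),T((721,477))),
(s,(-28,-18,40),S((27,37))),(s,(-28,18,40),S((74,36))),(s,(28,18,40),S((72,80))),(s,(28,-18,40),S((20,80))),(s,(0,0,40),S((47,57)))]
b,r=pose(B,[450,-250,40,0]);print("blk",b.round(2),np.degrees(b[3]),"\n",r.round(1))
print("target in jig frame offset", (rz(-p[3])@(b[:3]-p[:3])).round(1))
f=[(t,(0,0,40),T((177,169))),(s,(0,0,40),S((606,160)))]
q,_=pose(f,[600,80,40,p[3]]);print("fitted in jig",(rz(-p[3])@(q[:3]-p[:3])).round(1))
E
```

```text
jig [ 6.2601e+02  5.0760e+01 -1.4200e+00  2.0000e-01] 11.742601592405382 
 [[-0.   0.3]
 [ 0.5  0.2]
 [ 0.4 -0.4]
 [ 0.4 -0.2]
 [ 0.1  0.3]
 [ 1.3 -0.2]
 [-0.3  0.8]
 [ 2.  -0.5]
 [ 0.4  3.8]]
blk [ 4.5634e+02 -2.4875e+02  3.9010e+01  7.0000e-02] 4.29273429843126 
 [[ 0.6 -0. ]
 [ 0.1  0.4]
 [ 0.4 -0.1]
 [ 0.5 -0.1]
 [ 0.1 -0.1]
 [ 0.   0.4]
 [ 0.8  0. ]
 [ 0.2 -0.5]
 [ 0.2  0.1]
 [ 0.6  0.2]]
target in jig frame offset [-227.1 -258.7   40.4]
fitted in jig [-2.8 83.8 54.4]
```

Call:
step_arm:
  jaw: [0,0,0,0]
  dp:
    - [0,0,0]
    - [0,0,0]
    - [0,0,0]
    - [0,0,0]
  turn: [-7.4,-7.4,-7.3,-7.3]

```text
time: 0.5
ee_pos: [233.6, 497.7, 223.8]
orientation: [-180.0, -0.0, -175.4]
force: [-0.3, 0.4, 0.2]
gripper_width: 1.004
gripper_force: 0.0
```

```bash
cat >go.py <<'E'
import sys,numpy as np
from plant import env
from scipy.spatial.transform import Rotation as R
o=env.get_obs();g=np.array([float(a) for a in sys.argv[1:4]])
M=R.from_euler("xyz",o["orientation"],degrees=True)
print("t",o["time"],"pos",np.round(o["ee_pos"],1),"rpy",np.round(o["orientation"],2),"need cm tool",np.round(M.inv().apply(g-o["ee_pos"])/10,2),"F",np.round(o["force"],1),"w",round(o["gripper_width"],3),o["gripper_force"],"q6",np.round(o["joint_pos"],1))
E
python3 go.py 456.3 -248.8 224
```

```text
t 0.5 pos [233.6 497.7 223.8] rpy [-1.7996e+02 -2.0000e-02 -1.7544e+02] need cm tool [-1.627e+01 -7.619e+01  3.000e-02] F [-0.3  0.4  0.2] w 1.004 0.0 q6 [ 61.   17.2  87.2  -0.   75.7 -33.5]
```

Call:
step_arm:
  jaw: [0,0,0,0,0]
  dp:
    - [-0.9,-4.2,0]
    - [-0.9,-4.2,0]
    - [-0.9,-4.2,0]
    - [-0.9,-4.2,0]
    - [-0.9,-4.2,0]
  turn: [0,0,0,0,0]

```text
time: 1.0
ee_pos: [294.1, 290.2, 224.0]
orientation: [-180.0, -0.0, -175.7]
force: [1.8, 0.4, 1.3]
gripper_width: 1.002
gripper_force: 0.0
```

Call:
step_arm:
  jaw: [0,0,0,0,0]
  dp:
    - [-0.9,-4.2,0]
    - [-0.9,-4.2,0]
    - [-0.9,-4.2,0]
    - [-0.9,-4.2,0]
    - [-0.9,-4.2,0]
  turn: [0,0,0,0,0]

```text
time: 1.5
ee_pos: [354.6, 84.0, 224.2]
orientation: [180.0, 0.0, -175.7]
force: [0.8, 1.5, 0.5]
gripper_width: 0.998
gripper_force: 0.0
```

Call:
step_arm:
  jaw: [0,0,0,0,0]
  dp:
    - [-0.9,-4.2,0]
    - [-0.9,-4.2,0]
    - [-0.9,-4.2,0]
    - [-0.9,-4.2,0]
    - [0,0,0]
  turn: [0,0,0,0,0]

```text
time: 2.0
ee_pos: [403.4, -82.7, 223.8]
orientation: [-180.0, -0.0, -176.0]
force: [0.1, 0.7, -0.3]
gripper_width: 0.999
gripper_force: 0.0
```

```bash
python3 go.py 456.3 -248.8 160
```

```text
t 2.0 pos [403.4 -82.7 223.8] rpy [-1.7998e+02 -4.0000e-02 -1.7599e+02] need cm tool [ -4.12 -16.94   6.38] F [ 0.1  0.7 -0.3] w 0.999 0.0 q6 [ -16.7   -0.8  107.7   -0.    73.1 -110.7]
```

Call:
step_arm:
  jaw: [0,0,0,0,0]
  dp:
    - [-1,-4.2,0]
    - [-1,-4.2,0]
    - [-1,-4.2,0.7]
    - [-1.1,-4.3,2]
    - [0,0,0]
  turn: [0,0,0,0,0]

```text
time: 2.5
ee_pos: [456.1, -247.2, 193.6]
orientation: [179.8, -0.3, -175.9]
force: [-0.2, 0.4, -0.1]
gripper_width: 1.004
gripper_force: 0.0
```

```bash
python3 - <<'E'
from plant import eyes
import cv2,pickle
c=eyes.read_camera("wrist");pickle.dump(c,open("w1.pkl","wb"));cv2.imwrite("pics/w1.png",c["image"]);print(c["fx"],c["R"],c["t"])
E
python3 go.py 456.3 -248.8 34
```

```text
287.05151268475316 [[-0.07000446  0.99754535  0.00163032]
 [ 0.95184119  0.06630788  0.29933529]
 [ 0.29849243  0.02250661 -0.95414659]] [ 279.18485203 -447.20322154  219.46667323]
t 2.55 pos [ 456.  -245.4  195. ] rpy [ 179.86   -0.19 -175.86] need cm tool [-0.06 -0.38 16.1 ] F [-0.8  0.1  0.8] w 1.003 0.0 q6 [ -32.3   14.7   94.3   -0.    71.2 -126.5]
```

View pics/w1.png

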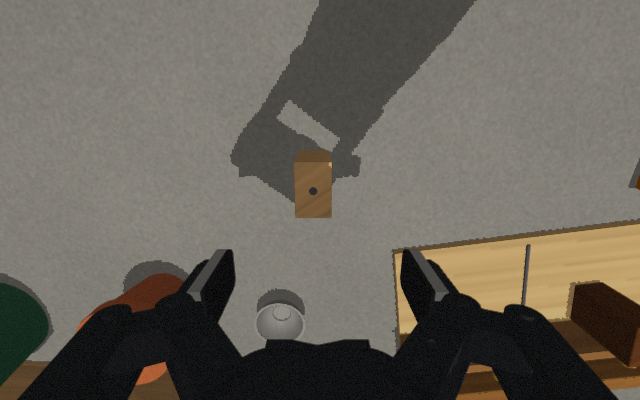

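The wrist view shows the block's top face at corners (295,163), (330,163), (331,217), (296,217) with the hole at (313,191). It is square to the fingers and clear of the pot and dish.

```bash
python3 - <<'E'
from h import *;import pickle
w=pickle.load(open("w1.pkl","rb"));d=pickle.load(open("c0.pkl","rb"));t,s=d["top"],d["scene"]
# wrist image: rows ~ +x world, cols ~ +y
W=[(w,(-28,-18,40),(295,163)),(w,(-28,18,40),(330,163)),(w,(28,18,40),(331,217)),(w,(28,-18,40),(296,217)),(w,(0,0,40),(313,191))]
b,r=pose(W,[456,-248,40,.07]);print(b,np.degrees(b[3]),r.round(1).tolist())
J=[(w,(-110,170,12),None)]
# jig corner front-right (393,251) at z=12
from scipy.optimize import fsolve
for z,p in((80,(313,191)),(12,(393,251))):
    print(fsolve(lambda q:proj(w,[q[0],q[1],z])-p,[500,-200]))
c,s_=np.cos(.205),np.sin(.205)
print("jig corner pred",rz(.205)@[-110,-170,12]+[626,50.8,0])
E
python3 go.py 456.3 -248.8 36
```

```text
[ 4.60526801e+02 -2.51964951e+02  2.58410461e+01  7.84027204e-02] 4.492144982528271 [[-0.8, 0.4], [1.1, 0.1], [-0.2, -0.3], [-0.0, -0.0], [0.0, -0.2]]
[ 456.57600476 -252.09374679]
[ 549.44128244 -143.86910668]
jig corner pred [ 552.90970889 -138.03275496   12.        ]
t 2.55 pos [ 456.  -245.4  195. ] rpy [ 179.86   -0.19 -175.86] need cm tool [-0.06 -0.38 15.9 ] F [-0.8  0.1  0.8] w 1.003 0.0 q6 [ -32.3   14.7   94.3   -0.    71.2 -126.5]
```

Call:
step_arm:
  jaw: [0,0,0,0,0]
  dp:
    - [0,-0.3,2]
    - [0,0,4]
    - [0,0,4]
    - [0,0,3]
    - [0,0,0]
  turn: [0,0,0,0,0]

```text
time: 3.05
ee_pos: [455.1, -245.4, 64.5]
orientation: [179.8, -0.3, -175.7]
force: [-0.3, -0.5, 0.4]
gripper_width: 0.999
gripper_force: 0.0
```

Call:
step_arm:
  jaw: [0,0]
  dp:
    - [0,0,0]
    - [0,0,0]
  turn: [0,0]

```text
time: 3.25
ee_pos: [457.6, -247.7, 69.4]
orientation: [-179.9, 0.1, -175.7]
force: [0.2, -0.3, -0.1]
gripper_width: 1.0
gripper_force: 0.0
```

```bash
python3 go.py 456.4 -250 46; python3 go.py 456.4 -250 46
```

```text
t 3.25 pos [ 457.6 -247.7   69.4] rpy [-1.7989e+02  1.4000e-01 -1.7571e+02] need cm tool [ 0.14 -0.22  2.34] F [ 0.2 -0.3 -0.1] w 1.0 0.0 q6 [ -32.5   24.   100.5    0.    55.3 -126.8]
t 3.25 pos [ 457.6 -247.7   69.4] rpy [-1.7989e+02  1.4000e-01 -1.7571e+02] need cm tool [ 0.14 -0.22  2.34] F [ 0.2 -0.3 -0.1] w 1.0 0.0 q6 [ -32.5   24.   100.5    0.    55.3 -126.8]
```

Call:
step_arm:
  jaw: [0,0,0,0]
  dp:
    - [0.1,-0.2,1.2]
    - [0,0,1.1]
    - [0,0,0]
    - [0,0,0]
  turn: [0,0,0,0]

```text
time: 3.65
ee_pos: [455.6, -249.6, 43.9]
orientation: [180.0, -0.0, -175.8]
force: [0.1, -0.6, 1.5]
gripper_width: 0.996
gripper_force: 0.0
```

Call:
step_arm:
  jaw: [50,90,120,150,180]
  dp:
    - [0,0,0]
    - [0,0,0]
    - [0,0,0]
    - [0,0,0]
    - [0,0,0]
  turn: [0,0,0,0,0]

```text
time: 4.15
ee_pos: [455.9, -249.8, 44.5]
orientation: [-180.0, 0.0, -175.7]
force: [-1.1, -0.3, 3.7]
gripper_width: 0.413
gripper_force: 59.6
```

Call:
step_arm:
  jaw: [255,255,255,255,255]
  dp:
    - [0,0,0]
    - [0,0,0]
    - [0,0,0]
    - [0,0,0]
    - [0,0,0]
  turn: [0,0,0,0,0]

```text
time: 4.65
ee_pos: [456.0, -249.9, 44.5]
orientation: [-180.0, 0.0, -175.7]
force: [-1.2, -1.1, 6.1]
gripper_width: 0.407
gripper_force: 59.8
```

```bash
python3 go.py 456.4 -250 46; python3 - <<'E'
from plant import eyes
import cv2,pickle
d={n:eyes.read_camera(n) for n in("wrist","top","scene")};pickle.dump(d,open("w2.pkl","wb"));cv2.imwrite("pics/w2.png",d["wrist"]["image"])
E
```

```text
t 4.65 pos [ 456.  -249.9   44.5] rpy [-1.7997e+02  3.0000e-02 -1.7574e+02] need cm tool [-0.04 -0.02 -0.15] F [-1.2 -1.1  6.1] w 0.407 59.75441873073578 q6 [ -32.8   26.4  101.1   -0.    52.5 -127. ]
```

View pics/w2.png

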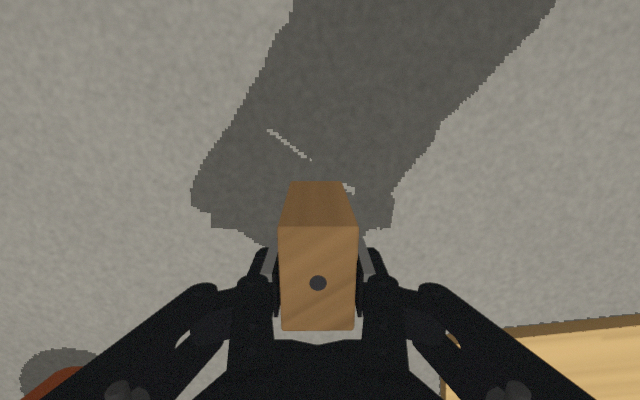

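The block is held, with its top face square between the pads at (278,226) to (358,330) and the hole at (318,283). I'll lift 80 mm and turn to match the jig.

Call:
step_arm:
  jaw: [255,255,255,255,255]
  dp:
    - [0,0,-1]
    - [0,0,-2]
    - [0,0,-3]
    - [0,0,-2]
    - [0,0,0]
  turn: [0,0,0,-3.7,-3.7]

```text
time: 5.3
ee_pos: [456.7, -250.2, 127.4]
orientation: [-179.8, 0.2, -168.2]
force: [0.2, -0.9, -1.8]
gripper_width: 0.411
gripper_force: 59.9
```

Call:
step_arm:
  jaw: [255,255,255]
  dp:
    - [0,0,0]
    - [0,0,0]
    - [0,0,0]
  turn: [0,0,0]

```text
time: 5.6
ee_pos: [455.6, -249.5, 123.8]
orientation: [180.0, -0.0, -168.4]
force: [0.7, 0.4, -1.2]
gripper_width: 0.412
gripper_force: 59.9
```

```bash
python3 go.py 608.6 -39.9 124.5
```

```text
t 5.6 pos [ 455.6 -249.5  123.8] rpy [ 1.7996e+02 -4.0000e-02 -1.6843e+02] need cm tool [-19.2   17.47  -0.07] F [ 0.7  0.4 -1.2] w 0.412 59.935351610183716 q6 [ -32.8   19.5   98.3    0.    62.2 -134.3]
```

Call:
step_arm:
  jaw: [255,255,255,255,255]
  dp:
    - [-1.2,1,0]
    - [-2.4,2.2,0]
    - [-2.6,2.4,0]
    - [-2.6,2.4,0]
    - [-2.6,2.4,0]
  turn: [0,0,0,0,0]

```text
time: 6.1
ee_pos: [547.3, -122.7, 123.9]
orientation: [180.0, -0.0, -168.4]
force: [-0.6, -0.2, -1.0]
gripper_width: 0.41
gripper_force: 59.9
```

Call:
step_arm:
  jaw: [255,255,255,255,255]
  dp:
    - [-2.6,2.4,0]
    - [-2.6,2.4,0]
    - [-1.8,1.6,0]
    - [-0.8,0.7,0]
    - [0,0,0]
  turn: [0,0,0,0,0]

```text
time: 6.6
ee_pos: [608.7, -38.2, 123.7]
orientation: [180.0, -0.0, -168.3]
force: [-0.3, 0.2, -1.1]
gripper_width: 0.416
gripper_force: 59.9
```

Call:
step_arm:
  jaw: [255,255,255]
  dp:
    - [0,0,0]
    - [0,0,0]
    - [0,0,0]
  turn: [0,0,0]

```text
time: 6.9
ee_pos: [608.2, -40.4, 124.3]
orientation: [-180.0, 0.0, -168.4]
force: [-0.3, 0.1, -1.1]
gripper_width: 0.41
gripper_force: 59.9
```

```bash
python3 go.py 608.6 -39.9 56.5; python3 - <<'E'
from plant import eyes
import cv2,pickle
d={n:eyes.read_camera(n) for n in("wrist","top","scene")};pickle.dump(d,open("w3.pkl","wb"));
a=cv2.resize(d["top"]["image"][115:215,245:395],None,fx=5.2,fy=5.2,interpolation=cv2.INTER_CUBIC)
cv2.imwrite("pics/t3.png",a);cv2.imwrite("pics/w3.png",d["wrist"]["image"])
E
```

```text
t 6.9 pos [608.2 -40.4 124.3] rpy [-180.      0.   -168.41] need cm tool [-0.05  0.04  6.78] F [-0.3  0.1 -1.1] w 0.41 59.93288218975067 q6 [  -7.2   30.    82.9   -0.    67.  -108.8]
```

View pics/w3.png

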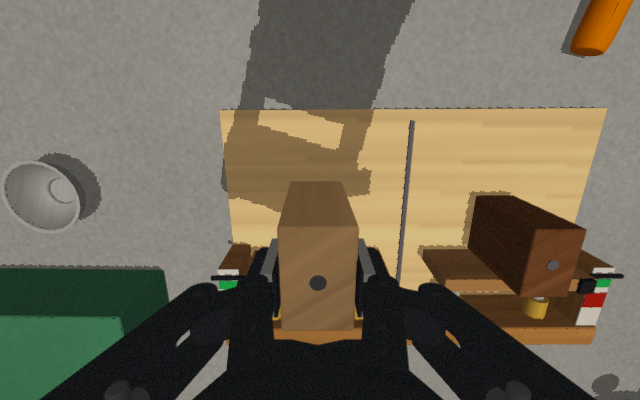

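The wrist view shows the block square to the jig over the bare bay, with the bed's front corners at (220,109) and (606,108). I'll check the jig pose against this view.

```bash
python3 - <<'E'
from h import *;import pickle
from scipy.optimize import fsolve
w=pickle.load(open("w3.pkl","rb"))["wrist"]
f=lambda p,z:np.array([*fsolve(lambda q:proj(w,[q[0],q[1],z])-p,[550,0]),z])
a,b=f((220,109),12),f((606,108),12);v=b-a;print(a,b,np.hypot(*v[:2]),"yaw",np.degrees(np.arctan2(-v[0],v[1])))
th=np.arctan2(-v[0],v[1]);o=(a+b)/2+rz(th)@[110,0,0];print("jig",o)
for n,p,z in(("hole",(318,283),160),):
    q=f(p,z);print(n,q,"in jig(wrist)",rz(-th)@(q-o))
print("tcp in jig(top)",rz(-.205)@(np.array([608.2,-40.4,0])-[626,50.8,0]))
E
```

```text
[ 552.4854006  -139.37420372   12.        ] [484.75123934 189.20553228  12.        ] 335.4885385753225 yaw 11.647917936275238
jig [626.35306141  47.1243447   12.        ]
hole [608.42361665 -41.00181134 160.        ] in jig(wrist) [-35.35263393 -82.69144842 148.        ]
tcp in jig(top) [-35.99261051 -85.66686634   0.        ]
```

Call:
step_arm:
  jaw: [255,255,255,255,255]
  dp:
    - [0,0,1.5]
    - [0,0,2]
    - [0,0,1.8]
    - [0,0,0.9]
    - [0,0,0]
  turn: [0,0,0,0,0]

```text
time: 7.55
ee_pos: [607.7, -39.4, 60.4]
orientation: [179.9, -0.1, -168.3]
force: [1.2, -0.1, -1.7]
gripper_width: 0.413
gripper_force: 59.9
```

Call:
step_arm:
  jaw: [255,255,255,255]
  dp:
    - [0,0,0.2]
    - [0,0,0]
    - [0,0,0]
    - [0,0,0]
  turn: [0,0,0,0]

```text
time: 7.95
ee_pos: [608.7, -39.5, 60.7]
orientation: [-180.0, 0.0, -168.3]
force: [0.1, -0.1, -0.1]
gripper_width: 0.415
gripper_force: 59.9
```

Call:
step_arm:
  jaw: [255,255,255]
  dp:
    - [0,0,0.2]
    - [0,0,0]
    - [0,0,0]
  turn: [0,0,0]

```text
time: 8.25
ee_pos: [608.5, -39.5, 58.2]
orientation: [180.0, -0.0, -168.3]
force: [-0.4, 0.4, -1.0]
gripper_width: 0.412
gripper_force: 59.9
```

Call:
step_arm:
  jaw: [255,255,255]
  dp:
    - [0,0,0.1]
    - [0,0,0]
    - [0,0,0]
  turn: [0,0,0]

```text
time: 8.55
ee_pos: [608.5, -39.5, 57.1]
orientation: [180.0, -0.0, -168.3]
force: [0.8, 0.4, -1.8]
gripper_width: 0.412
gripper_force: 59.9
```

Call:
step_arm:
  jaw: [255,255,255]
  dp:
    - [0,0,0.1]
    - [0,0,0]
    - [0,0,0]
  turn: [0,0,0]

```text
time: 8.85
ee_pos: [608.7, -39.5, 56.5]
orientation: [-180.0, 0.0, -168.3]
force: [-0.3, -0.2, 3.2]
gripper_width: 0.412
gripper_force: 60.4
```

Call:
step_arm:
  jaw: [255,255,255,255,255]
  dp:
    - [-0.6,0,0]
    - [-0.8,0,0]
    - [-0.8,0,0]
    - [-0.4,0,0]
    - [0,0,0]
  turn: [0,0,0,0,0]

```text
time: 9.35
ee_pos: [634.8, -34.2, 56.5]
orientation: [-180.0, 0.1, -168.3]
force: [0.1, 0.2, 3.8]
gripper_width: 0.41
gripper_force: 60.8
```

Call:
step_arm:
  jaw: [255,255,255,255]
  dp:
    - [-0.2,0,0]
    - [0,0,0]
    - [0,0,0]
    - [0,0,0]
  turn: [0,0,0,0]

```text
time: 9.75
ee_pos: [636.4, -33.9, 56.6]
orientation: [-180.0, 0.0, -168.3]
force: [-0.8, -0.8, 5.5]
gripper_width: 0.413
gripper_force: 60.9
```

Call:
step_arm:
  jaw: [255,255,255,255]
  dp:
    - [-0.4,0,0]
    - [0,0,0]
    - [0,0,0]
    - [0,0,0]
  turn: [0,0,0,0]

```text
time: 10.15
ee_pos: [640.3, -33.1, 56.5]
orientation: [-180.0, 0.0, -168.3]
force: [-1.7, -0.3, 6.0]
gripper_width: 0.409
gripper_force: 61.0
```

Call:
step_arm:
  jaw: [255,255,255,255]
  dp:
    - [-0.4,0,0]
    - [0,0,0]
    - [0,0,0]
    - [0,0,0]
  turn: [0,0,0,0]

```text
time: 10.55
ee_pos: [643.7, -32.4, 56.5]
orientation: [-180.0, -0.0, -168.3]
force: [-5.9, -1.4, 6.7]
gripper_width: 0.411
gripper_force: 61.2
```

Call:
step_arm:
  jaw: [255,255,255,255]
  dp:
    - [-0.3,0,0]
    - [0,0,0]
    - [0,0,0]
    - [0,0,0]
  turn: [0,0,0,0]

```text
time: 10.95
ee_pos: [646.2, -31.9, 56.5]
orientation: [-180.0, -0.1, -168.3]
force: [-8.9, -2.3, 9.8]
gripper_width: 0.41
gripper_force: 61.5
```

Call:
step_arm:
  jaw: [255,255,255,255]
  dp:
    - [-0.3,0,0]
    - [0,0,0]
    - [0,0,0]
    - [0,0,0]
  turn: [0,0,0,0]

```text
time: 11.35
ee_pos: [648.8, -31.4, 56.5]
orientation: [180.0, -0.1, -168.3]
force: [-13.0, -2.7, 12.1]
gripper_width: 0.413
gripper_force: 61.7
```

```bash
python3 go.py 643 -32 56; python3 - <<'E'
from plant import eyes
import cv2,pickle
d={n:eyes.read_camera(n) for n in("wrist","top","scene")};pickle.dump(d,open("w4.pkl","wb"))
import numpy as np
a=cv2.resize(d["scene"]["image"][225:280,260:330],(509,400),interpolation=cv2.INTER_CUBIC)
b=cv2.resize(pickle.load(open("c0.pkl","rb"))["scene"]["image"][240:280,265:300],(280,320),interpolation=cv2.INTER_CUBIC)
b=cv2.copyMakeBorder(b,0,80,0,0,cv2.BORDER_CONSTANT)
cv2.imwrite("pics/m4.png",np.hstack([a,b]))
E
```

```text
t 11.35 pos [648.8 -31.4  56.5] rpy [ 1.7999e+02 -1.5000e-01 -1.6834e+02] need cm tool [0.58 0.05 0.06] F [-13.   -2.7  12.1] w 0.413 61.721906661987305 q6 [  -6.    39.4   77.7   -0.    63.  -107.6]
```

View pics/m4.png

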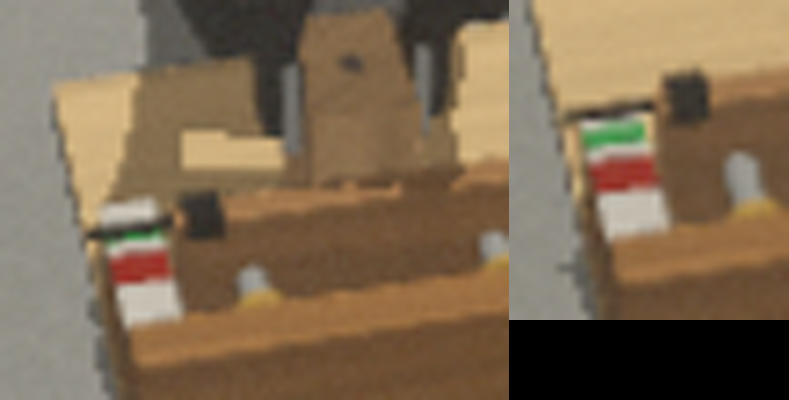

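The pointer at (130,227) sits in the first part of the green, about 8 mm by the scale, with red starting near y=253. The block is upright against the panel. I'll add 1 mm and hold.

Call:
step_arm:
  jaw: [255,255,255,255,255]
  dp:
    - [-0.1,0,0]
    - [0,0,0]
    - [0,0,0]
    - [0,0,0]
    - [0,0,0]
  turn: [0,0,0,0,0]

```text
time: 12.0
ee_pos: [649.5, -31.2, 56.6]
orientation: [180.0, -0.2, -168.3]
force: [-16.3, -3.9, 14.4]
gripper_width: 0.408
gripper_force: 61.9
```

Call:
step_arm:
  jaw: [255,255,255,255,255]
  dp:
    - [0,0,0]
    - [0,0,0]
    - [0,0,0]
    - [0,0,0]
    - [0,0,0]
  turn: [0,0,0,0,0]

```text
time: 12.5
ee_pos: [649.6, -31.2, 56.6]
orientation: [180.0, -0.2, -168.3]
force: [-15.4, -3.0, 13.2]
gripper_width: 0.413
gripper_force: 61.9
```

Call:
step_arm:
  jaw: [255,255,255,255,255]
  dp:
    - [0,0,0]
    - [0,0,0]
    - [0,0,0]
    - [0,0,0]
    - [0,0,0]
  turn: [0,0,0,0,0]

```text
time: 13.0
ee_pos: [649.6, -31.2, 56.6]
orientation: [180.0, -0.2, -168.3]
force: [-14.7, -4.3, 14.5]
gripper_width: 0.408
gripper_force: 61.9
```

Call:
step_arm:
  jaw: [255,255,255,255,255]
  dp:
    - [0,0,0]
    - [0,0,0]
    - [0,0,0]
    - [0,0,0]
    - [0,0,0]
  turn: [0,0,0,0,0]

```text
time: 13.5
ee_pos: [649.5, -31.2, 56.6]
orientation: [180.0, -0.2, -168.3]
force: [-15.4, -3.4, 13.9]
gripper_width: 0.413
gripper_force: 61.9
```

Call:
step_arm:
  jaw: [255,255,255,255,255]
  dp:
    - [0,0,0]
    - [0,0,0]
    - [0,0,0]
    - [0,0,0]
    - [0,0,0]
  turn: [0,0,0,0,0]

```text
time: 14.0
ee_pos: [649.5, -31.2, 56.6]
orientation: [180.0, -0.2, -168.3]
force: [-15.5, -3.8, 12.9]
gripper_width: 0.411
gripper_force: 61.9
```

```bash
python3 - <<'E'
from plant import eyes
import cv2,numpy as np
s=eyes.read_camera("scene")["image"];w=eyes.read_camera("wrist")["image"]
a=cv2.resize(s[225:280,260:330],(509,400),interpolation=cv2.INTER_CUBIC)
b=cv2.resize(w[100:400,180:400],(290,400))
cv2.imwrite("pics/m5.png",np.hstack([a,b]))
E
```

```text
(no output)
```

View pics/m5.png

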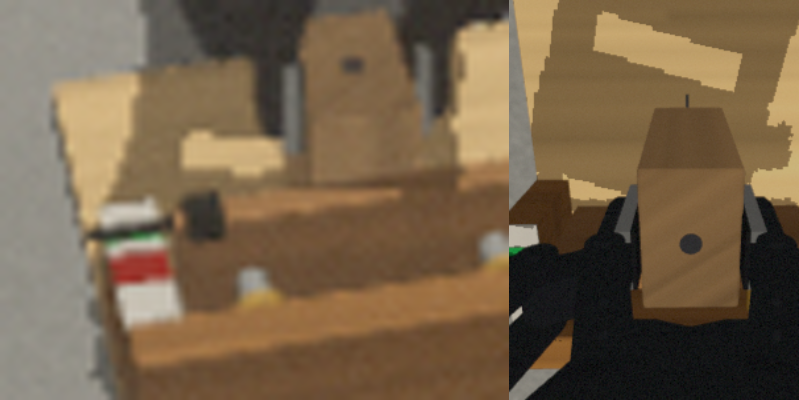

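The pointer is still mid-green at (130,228) and the block is upright and square. The block is also pressing on the bed, so I'll ease the downward load slightly to get a cleaner reading of the panel push.

Call:
step_arm:
  jaw: [255,255,255,255,255]
  dp:
    - [0,0,-0.1]
    - [0,0,0]
    - [0,0,0]
    - [0,0,0]
    - [0,0,0]
  turn: [0,0,0,0,0]

```text
time: 14.6
ee_pos: [649.4, -31.2, 56.6]
orientation: [180.0, -0.2, -168.3]
force: [-11.4, -3.8, 6.6]
gripper_width: 0.414
gripper_force: 61.0
```

Call:
step_arm:
  jaw: [255,255,255,255,255]
  dp:
    - [0,0,0]
    - [0,0,0]
    - [0,0,0]
    - [0,0,0]
    - [0,0,0]
  turn: [0,0,0,0,0]

```text
time: 15.1
ee_pos: [649.4, -31.2, 56.7]
orientation: [180.0, -0.2, -168.3]
force: [-11.6, -3.8, 5.6]
gripper_width: 0.412
gripper_force: 61.0
```

Call:
step_arm:
  jaw: [255,255,255,255,255]
  dp:
    - [0,0,0]
    - [0,0,0]
    - [0,0,0]
    - [0,0,0]
    - [0,0,0]
  turn: [0,0,0,0,0]

```text
time: 15.6
ee_pos: [649.4, -31.2, 56.6]
orientation: [180.0, -0.2, -168.3]
force: [-11.6, -4.0, 6.3]
gripper_width: 0.415
gripper_force: 61.0
```

Call:
step_arm:
  jaw: [255,255,255,255,255]
  dp:
    - [0,0,0]
    - [0,0,0]
    - [0,0,0]
    - [0,0,0]
    - [0,0,0]
  turn: [0,0,0,0,0]

```text
time: 16.1
ee_pos: [649.4, -31.2, 56.6]
orientation: [180.0, -0.2, -168.3]
force: [-11.6, -3.0, 6.1]
gripper_width: 0.413
gripper_force: 61.0
```

Call:
step_arm:
  jaw: [255,255,255,255,255]
  dp:
    - [0,0,0]
    - [0,0,0]
    - [0,0,0]
    - [0,0,0]
    - [0,0,0]
  turn: [0,0,0,0,0]

```text
time: 16.6
ee_pos: [649.4, -31.2, 56.6]
orientation: [180.0, -0.2, -168.3]
force: [-11.7, -2.6, 6.1]
gripper_width: 0.412
gripper_force: 61.0
```

```bash
python3 -c "
from plant import job
print(job.sign_off())"
```

```text
the job is handed in; nothing more can be done
None
```

I handed the job in with the pale block upright in the right-hand bay, square to its panel, still gripped and pressing it back about 9 mm (roughly 9–10 N, pointer in the green); I held the push steady for over two seconds, and the sign-off gave no verdict.

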